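# Fetch the tube rack from a spring-lid case and load the shaker

## Robot

A 7-joint arm with a two-finger parallel gripper is mounted at the origin on the work surface. World frame = base frame: x ahead of the robot, y to its left, z up, the work surface at z = 0. Lengths are in m, angles in rad, forces in N, time in s.
With the tool pointing down it reaches from about 0.4 to 0.9 m from the base axis. Payload 5.5 kg.
Tool frame: the origin (TCP) lies midway between the tips of the shut fingers; the grasp point (between the pads) lies 19 mm behind it (manip.grip_depth is the distance from the TCP to the grasp point, in m); z points along the fingers, y is the line along which they close (so a half turn about z gives the same grasp; the last joint's range is limited). The gripper opens to 92 mm and grips with 3 to 60 N. Pads are 19 mm wide; open, the fingers measure 130 mm over their backs; the gripper's body (75 mm by 190 mm) begins 47 mm behind the grasp point.
Start: joints at [-0.844, 0.501, -0.427, 1.55, 0.221, 1.138, -0.21], TCP at [0.291, 0.581, 0.227] pointing down, gripper open.
Joint ranges: [-2.88, 2.88], [-0.31, 2.03], [-1.54, 1.56], [0.2, 2.42], [-1.41, 4.55], [0.19, 2.02], [-2.57, 2.57]. Speed limits (rad/s): [2.57, 2.57, 3.14, 3.14, 3.14, 3.14, 3.14].

## Interface

Orientations are given as a unit quaternion [x, y, z, w].
In Python, from bench import manip, effector, viewer gives the robot as it stands. Calls block until the motion is done:
- manip.move_pose(position, orientation): joint-space move of the TCP to a pose.
- manip.servo_line(position, ori=None, vel=0.15): straight line of the TCP; ori=None keeps the orientation; vel is the mean speed in m/s.
- manip.movej(angles): joint-space move.
- effector.open_jaws() and effector.close(f_grip=None): open the fingers fully, or close them until they stop; f_grip is the grip in N (None keeps the last).
- manip.sleep(seconds).
- manip.solve_ik(position, orientation): joint angles nearest the present ones, or None.
- viewer.get_image(name): name is "scene" or "side" or "wrist"; returns the picture (400x640x3 uint8, red, green, blue); there is no depth.
- viewer.get_calibration(name): a dict with "vfov" (degrees; the focal length in pixels is half the picture's height over the tangent of half this angle, whatever the lens; pixels are square), "cx", "cy" (the principal point, pixels), "eye" and "attitude" of the camera in the world. Camera axes: x right, y down, z forward; pixel columns grow to the right and rows downward; lengths in m; the calibration is good to about 2 mm. A picture is of the moment at which its call begins: read the wrist's pose just before it. get_calibration takes no time and is no camera call; for the wrist camera it gives the pose at the moment of the call.
A pose or a line that the arm cannot do raises manip.PlanningError and nothing moves.
- manip.hand_in(): hands the job in; it is judged then, once.
Readings, each from a call of its own:
- manip.current_clock(): time.
- manip.current_q(): joint angles.
- manip.current_joint_velocities(): joint speeds.
- manip.current_tau(): joint torques, N m.
- manip.current_tool_pos(): TCP position.
- manip.current_tcp_rot(): TCP orientation.
- manip.current_force(): force on the tool from outside, world axes, zero at the start.
- manip.current_wrist_torque(): the same for the moment, N m.
- manip.current_finger_gap(): finger opening in m.
- manip.current_gripper_force(): force on a finger pad.
Only numpy, scipy, OpenCV 4.12 (cv2) and the standard library are available. Lean on these libraries where they do the work, as an engineer would, in place of code of your own. Each camera call takes 0.05 s, during which the arm holds its last target. There are 200 camera calls.

## Task

One of the two closed spring-lid cases holds the white rack of purple-capped tubes: find it by pressing the red paddle gently until the latch lets go, never forcing it against its stop, and let the lid spring fully open by itself without touching it on its way. Then lift the rack out level and set it down gently on the middle of the shaker's black mat, upright and lengthwise along the mat, and leave the lid standing open. It does not matter if the empty case gets opened too; leave the bin, the tip box and the bottle where they are.

Things in the scene. Friction and masses are not known exactly. Their poses are not given: they have to be found in the camera images.
- case_a: Grey case fixed to the bench, identical to the other; one of the two holds the rack. 150 (x) x 170 (y) x 60 mm high, walls and floor 5 mm, with an opaque white lid (blue panel, 8 mm thick) on top, hinged along the +x upper edge. Origin: centre of underside, z up. The front, with the sloping housing of the red paddle, is at -x and reaches 125 mm from the origin.
- case_b: Grey case fixed to the bench, identical to the other; one of the two holds the rack. 150 (x) x 170 (y) x 60 mm high, walls and floor 5 mm, with an opaque white lid (blue panel, 8 mm thick) on top, hinged along the +x upper edge. Origin: centre of underside, z up. The front, with the sloping housing of the red paddle, is at -x and reaches 125 mm from the origin.
- btn_a: Red push paddle of case_a, 26 mm up the slope x 60 mm across, on the case's front slope, 20 mm proud of it. Origin: centre of its outer face; z points straight out of the slope (25 deg from vertical, leaning to the case's front), y as the case's y. Press along -z. Sprung: 2 N at first, 6 to 10 N just before the latch lets go, then a hard stop that 30 N would break: press slowly, stop at some 13 N.
- btn_b: Red push paddle of case_b, 26 mm up the slope x 60 mm across, on the case's front slope, 20 mm proud of it. Origin: centre of its outer face; z points straight out of the slope (25 deg from vertical, leaning to the case's front), y as the case's y. Press along -z. Sprung: 2 N at first, 6 to 10 N just before the latch lets go, then a hard stop that 30 N would break: press slowly, stop at some 13 N.
- lid_a (a joint): Lid of case_a: 0 = shut, latched; 1.75 rad = fully open, just past upright, 150 mm high. Its latch has unseen play, different each time: it lets go at 3 to 15 mm of paddle travel, and the paddle's hard stop comes 2 to 3 mm later. The spring then raises the lid in about a second and it stays up. A hand that leans back along the paddle's z axis is clear of it.
- lid_b (a joint): Lid of case_b: 0 = shut, latched; 1.75 rad = fully open, just past upright, 150 mm high. Its latch has unseen play, different each time: it lets go at 3 to 15 mm of paddle travel, and the paddle's hard stop comes 2 to 3 mm later. The spring then raises the lid in about a second and it stays up. A hand that leans back along the paddle's z axis is clear of it.
- rack_mid (a point): White tube rack with eight purple caps on top, lying flat: 100 mm (its x) x 52 mm (its y) x 51 mm high overall; the white block with plain sides is the lowest 38 mm, the caps stand on it. This point is its centre, half-way up (25.5 mm above its underside). 0.15 to 0.31 kg. Grip it across y, over the block's sides; inside the case at least 35 mm are free on either side of it.
- mat_mid (a point): Middle of the black mat (132 mm along x, 84 mm along y) on top of the shaker, a grey machine 156 x 120 mm fixed to the bench; this point is at the height of the mat's surface, 50 mm above the bench; z up. At both x ends, 72 mm out, an upright lip 8 mm high; the y sides are open.
- waste_bin: Yellow waste bin, loose, 112 mm across, 135 mm high; origin under its centre. To be left alone.
- tip_box: Blue tip box with pink lid, loose, 120 x 85 x 67 mm; origin under its centre. To be left alone.
- reagent: Amber bottle with blue cap, loose, 64 mm across, 130 mm high; origin under its centre. To be left alone.

How it is judged:
On the way, in this order (a step that is already met when the one before it is completed fails the run):
1. the lid of the case that holds the rack has sprung fully open (value of joint lid_a above 1.6 rad), for 0.2 s.
2. the rack has been lifted out of the case (height (world z) of rack_mid above 0.09 m), for 0.1 s.
At the end, for the whole second after the job is handed in: The rack stands upright (within 0.1 rad) at rest on the shaker's mat, its centre within 18 mm of the mat's middle along each mat axis, lengthwise within 0.3 rad (either way round), and the lid of its case stands open (over 1.5 rad) (x of rack_mid in the frame of mat_mid between -0.018 and 0.018 m and y of rack_mid in the frame of mat_mid between -0.018 and 0.018 m and z of rack_mid in the frame of mat_mid between 0.02 and 0.03 m and angle between the x axis of rack_mid and the x axis of mat_mid, either way round below 0.3 rad and angle between rack_mid's own z axis and vertical below 0.1 rad and linear speed of rack below 0.02 m/s and value of joint lid_a above 1.5 rad); the robot touches nothing.
It fails at once if a paddle is forced with more than 30 N (contact force between any of the fingers, the arm and btn_a above 30 N or contact force between any of the fingers, the arm and btn_b above 30 N).
It fails at once if the robot touches a lid (over 1 N) before it is fully up ((contact force between any of the fingers, the arm and lid_a above 1 N and value of joint lid_a below 1.5 rad) or (contact force between any of the fingers, the arm and lid_b above 1 N and value of joint lid_b below 1.5 rad)).
It fails at once if the rack is tipped by more than 0.6 rad (angle between rack_mid's own z axis and vertical above 0.6 rad).
It fails at once if the rack is dropped (falls faster than 0.5 m/s out of the fingers) (linear speed of rack above 0.5 m/s and contact force between the fingers and rack below 0.2 N).
It fails at once if the waste bin, tip box or bottle is shifted by more than 20 mm (distance of any of waste_bin, tip_box, reagent from where it was at the start of the episode above 0.02 m).
It also fails if it takes over 56 s, if anything falls off the work surface, if the arm or the gripper's body presses on something with over 40 N, if the wrist force passes 120 N, or if a joint passes its speed limit or range.

## Working session

There is one attempt and no reset: what is moved stays moved. The work goes in short steps, each a Python script; the robot and the scene stay as the last script left them, time stands still between calls to the robot, and variables do not carry over. Pictures are saved under pics/ and viewed, at most 10 in all, crops included, and the job is handed in when it is done.

```bash
ls; mkdir -p pics; python3 - <<'E'
from bench import manip, effector, viewer
import cv2
for n in ["scene","side","wrist"]:
    c=viewer.get_calibration(n); print(n,c)
    cv2.imwrite(f"pics/{n}0.png",viewer.get_image(n)[:,:,::-1])
print(manip.current_tcp_rot(),manip.current_clock(),manip.current_force())
E
```

```text
pics
scene {'vfov': 52.93321892214005, 'cx': 314.3277813840451, 'cy': 202.30445983305762, 'eye': array([ 1.05413931, -0.40934881,  1.01807161]), 'attitude': array([ 0.84959029,  0.43904088, -0.12769956, -0.26293017])}
side {'vfov': 52.037475988084196, 'cx': 317.8425990886105, 'cy': 191.7828039916911, 'eye': array([ 0.3853903 , -0.98472786,  1.20347351]), 'attitude': array([ 0.93273303, -0.07874647,  0.03373751, -0.35024258])}
wrist {'vfov': 70.14130302843984, 'cx': 322.9355713443761, 'cy': 201.34873505712758, 'eye': array([0.22772678, 0.61448373, 0.38367128]), 'attitude': array([0.84308454, 0.52151303, 0.06768202, 0.11248008])}
[ 2.29795296e-01  9.73238684e-01 -7.42734129e-04 -1.86625628e-04] 0.15 [ 0.29193535 -0.44194522  0.35785623]
```

View pics/scene0.png

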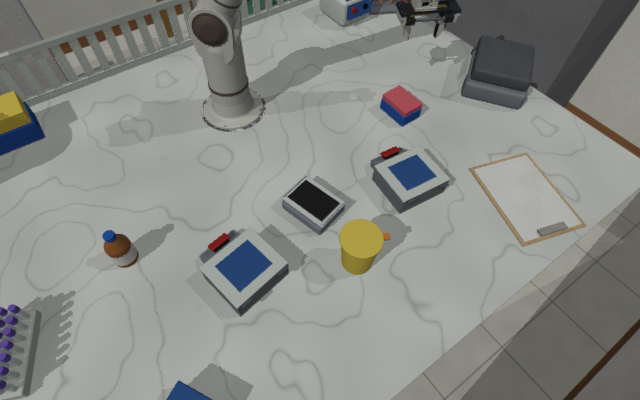

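View pics/side0.png

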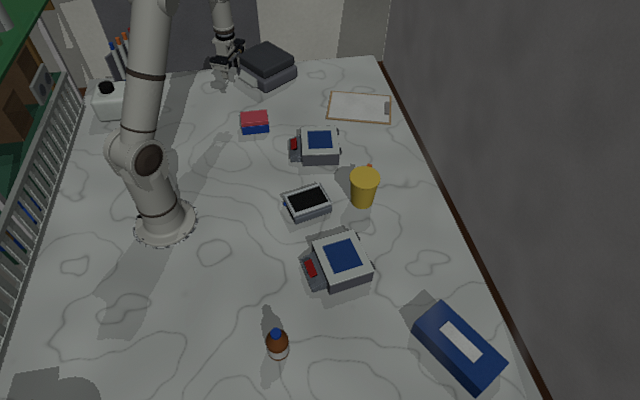

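The scene view shows case 1 (panel at 245,265; paddle 219,242), the shaker mat (314,199) and case 2 (panel 412,172; paddle 390,153). The bin is at (360,245), the tip box at (401,104) and the bottle at (118,248). In the side view the panels are at (343,255) and (320,140), the paddles at (311,268) and (294,144), and the mat at (307,202).

```bash
cat > h.py <<'E'
import numpy as np, cv2
from scipy.spatial.transform import Rotation as R
from bench import manip, effector, viewer
def ray(c,uv):
    f=200/np.tan(np.radians(c['vfov'])/2); uv=np.atleast_2d(uv).astype(float)
    d=np.c_[(uv[:,0]-c['cx'])/f,(uv[:,1]-c['cy'])/f,np.ones(len(uv))]
    d=R.from_quat(c['attitude']).apply(d); return np.array(c['eye']),d/np.linalg.norm(d,axis=1)[:,None]
def plane(c,uv,z):
    e,d=ray(c,uv); return e+d*((z-e[2])/d[:,2])[:,None]
def tri(obs):
    A=np.zeros((3,3));b=np.zeros(3)
    for c,uv in obs:
        e,d=ray(c,uv); P=np.eye(3)-np.outer(d[0],d[0]); A+=P;b+=P@e
    x=np.linalg.solve(A,b)
    return x,[float(np.linalg.norm(np.cross(x-ray(c,uv)[0],ray(c,uv)[1][0]))) for c,uv in obs]
def mask(im,col):
    h=cv2.cvtColor(im,cv2.COLOR_RGB2HSV).astype(int);H,S,V=h[...,0],h[...,1],h[...,2]
    m={'blue':(H>100)&(H<125)&(S>120),'red':((H<8)|(H>172))&(S>150)&(V>60),'black':(V<45),
       'yellow':(H>20)&(H<32)&(S>150),'white':(S<40)&(V>150),'purple':(H>125)&(H<160)&(S>80)}[col]
    return m.astype(np.uint8)*255
def blob(im,col,near):
    n,l,s,c=cv2.connectedComponentsWithStats(mask(im,col))
    ok=[i for i in range(1,n) if s[i,4]>25]
    i=min(ok,key=lambda i:np.hypot(*(c[i]-near)))
    k=max(cv2.findContours((l==i).astype(np.uint8),cv2.RETR_EXTERNAL,cv2.CHAIN_APPROX_NONE)[0],key=cv2.contourArea)
    return c[i],k[:,0,:],int(s[i,4])
def rect(c,k,z):
    p=plane(c,k,z)[:,:2]; (m,w,a)=cv2.minAreaRect((p*1000).astype(np.float32))
    return np.round(m,1),np.round(w,1),round(a,1)
E
python3 - <<'E'
from h import *
ims={n:cv2.imread(f"pics/{n}0.png")[:,:,::-1].copy() for n in("scene","side")}
cal={n:viewer.get_calibration(n) for n in ims}
for nm,col,a,b in [("panel1","blue",(245,265),(343,255)),("pad1","red",(219,242),(311,268)),("panel2","blue",(412,172),(320,140)),("pad2","red",(390,153),(294,144)),("mat","black",(314,199),(307,202))]:
    A=blob(ims["scene"],col,a);B=blob(ims["side"],col,b)
    x,e=tri([(cal["scene"],A[0]),(cal["side"],B[0])])
    print(nm,np.round(x,4),np.round(e,4),A[2],B[2],rect(cal["scene"],A[1],x[2]),rect(cal["side"],B[1],x[2]))
for nm,col,a in [("bin","yellow",(360,235)),("bottle","blue",(110,236)),("tip","red",(401,100))]:
    for n in ("scene",):
        A=blob(ims[n],col,a);print(nm,A[0],plane(cal[n],A[0],.13 if nm!="tip" else .067))
E
```

```text
panel1 [ 0.5938 -0.2894  0.0673] [0.0004 0.0004] 1450 839 (array([ 592. , -287.9]), array([ 97.2, 107.6]), 10.1) (array([ 593.9, -287.9]), array([ 96.4, 106.6]), 10.2)
pad1 [ 0.4861 -0.3072  0.0498] [0. 0.] 151 130 (array([ 485.7, -306.3]), array([21.3, 57.3]), 10.3) (array([ 486. , -307.6]), array([24.7, 64.4]), 11.1)
panel2 [0.6196 0.278  0.0686] [0.0005 0.0005] 886 389 (array([618.2, 279.6]), array([106.9,  96.1]), 83.6) (array([619.4, 277.9]), array([104.6,  95.4]), 83.2)
pad2 [0.5104 0.2928 0.0488] [0.0004 0.0004] 94 52 (array([510. , 293.9]), array([62.5, 20. ]), 82.8) (array([512.5, 293.8]), array([62. , 20.7]), 82.7)
mat [ 0.5217 -0.0155  0.0476] [0.0005 0.0005] 977 572 (array([519.1, -14.8]), array([127.2,  79.1]), 14.3) (array([522., -15.]), array([128.6,  81.1]), 14.2)
bin [359.59147026 244.90852974] [[ 0.74340216 -0.03306995  0.13      ]]
bottle [109.00826446 235.90082645] [[ 0.36167623 -0.53084315  0.13      ]]
tip [389.92553191 151.5       ] [[0.52034354 0.28006583 0.067     ]]
```

```bash
cat >> h.py <<'E'
CASES={1:dict(pad=np.array([.4861,-.3072,.0498]),yaw=np.radians(10.2),top=np.array([.5935,-.2885])),
       2:dict(pad=np.array([.5104,.2932,.0490]),yaw=np.radians(-6.9),top=np.array([.619,.278]))}
def press_pose(k):
    s,c=np.sin(np.radians(25)),np.cos(np.radians(25)); Z=R.from_euler('z',CASES[k]['yaw'])
    M=np.array([[-c,0,s],[0,1,0],[-s,0,-c]])   # columns: tool x,y,z in case frame
    return (Z*R.from_matrix(M)).as_quat(), Z.apply([-s,0,c])
def down(yaw): return (R.from_euler('z',yaw)*R.from_matrix(np.diag([-1.,1,-1]))).as_quat()
E
python3 - <<'E'
from h import *
cal=viewer.get_calibration("scene"); print("tip",plane(cal,(402,100),.067), "tip base",plane(cal,(402,120),0))
for k in (2,1):
    q,n=press_pose(k); p=CASES[k]['pad']
    for d in (.1,.03,-.015):
        s=manip.solve_ik(p+n*d,q); print(k,d,None if s is None else np.round(s,2))
    s=manip.solve_ik(np.r_[CASES[k]['top'],.16],down(CASES[k]['yaw'])); print('grasp',None if s is None else np.round(s,2))
E
```

```text
tip [[0.36735822 0.47164218 0.067     ]] tip base [[0.39607759 0.46290863 0.        ]]
2 0.1 [-0.64  0.3  -0.23  2.15  0.82  0.6  -0.07]
2 0.03 [-0.7   0.44 -0.12  2.14  0.97  0.48 -0.21]
2 -0.015 [-0.75  0.54 -0.02  2.12  1.07  0.39 -0.29]
grasp [-0.2   0.61 -0.38  1.53  0.25  1.05  0.81]
1 0.1 [ 1.69  0.52 -1.07  2.12  0.24  0.48  2.29]
1 0.03 [ 1.46  0.61 -0.86  2.12  0.31  0.34  2.22]
1 -0.015 [ 1.42  0.73 -0.87  2.1   0.67  0.3   1.9 ]
grasp [ 0.38  0.55  0.05  1.6  -0.03  1.    2.18]
```

```bash
cat >> h.py <<'E'
def press(k):
    q,n=press_pose(k); p=CASES[k]['pad']
    manip.servo_line(p+n*.010,vel=.08)
    f0=np.mean([manip.current_force() for _ in range(5)],0); pk=0; log=[]; d=.010
    while d>-.022:
        d-=.0005 if pk>1 else .001
        manip.servo_line(p+n*d,vel=.02)
        f=float((manip.current_force()-f0)@n); log.append((round(d*1e3,1),round(f,1)))
        if f>12 or (pk>4 and f<pk-1.5): break
        pk=max(pk,f)
    print(log[::3],log[-4:],manip.current_clock()); return d
E
python3 - <<'E'
from h import *
q,n=press_pose(2); p=CASES[2]['pad']
effector.close(5)
manip.move_pose(p+n*.07,q); print(manip.current_clock(), manip.current_tool_pos()-(p+n*.07))
press(2); manip.sleep(.3)
manip.servo_line(p+n*.03,vel=.1); manip.sleep(.6)
for c in("scene","wrist"): cv2.imwrite(f"pics/{c}1.png",viewer.get_image(c)[:,:,::-1])
print(manip.current_clock())
E
```

```text
2.925 [0.00033961 0.0020197  0.00071552]
[(9.0, 0.6), (6.0, 1.6), (4.5, 2.2), (3.0, 1.9), (1.5, 3.5), (-0.0, 2.6), (-1.5, 2.7), (-3.0, 3.2), (-4.5, 6.5), (-6.0, 7.3)] [(-5.0, 6.5), (-5.5, 7.2), (-6.0, 7.3), (-6.5, 3.4)] 11.075
12.5917
```

View pics/scene1.png

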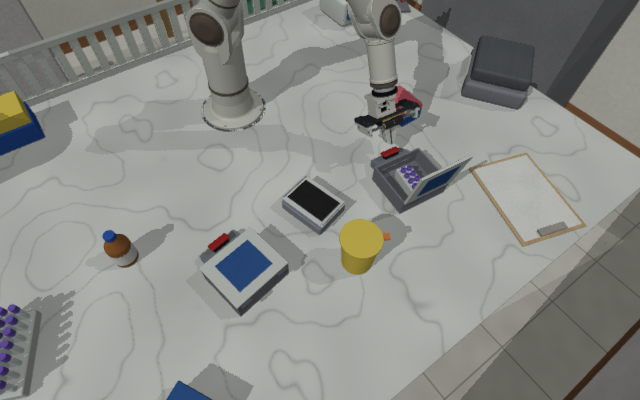

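The scene view shows case 2's lid swinging up, with the purple caps inside at about (410,177), so the rack is here. Next I'll check the wrist view from the same pose.

View pics/wrist1.png

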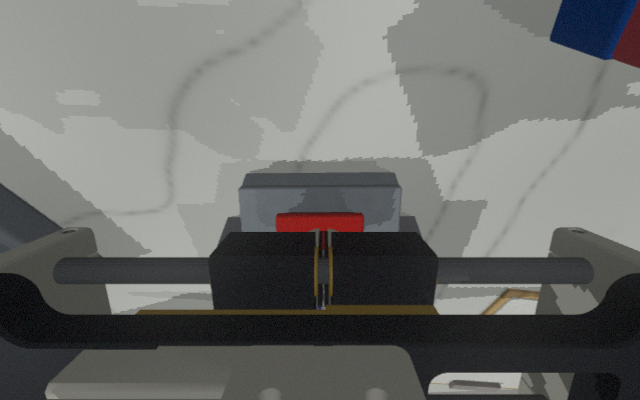

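The wrist view shows the red paddle at (320,222), with the hand hiding the case, so I'll measure the rack from the two fixed cameras.

```bash
python3 - <<'E'
from h import *
P={}
for n,near,w in (("scene",(410,177),30),("side",(318,140),25)):
    im=viewer.get_image(n); c=viewer.get_calibration(n)
    m=mask(im,'purple'); z=np.zeros_like(m); z[near[1]-w:near[1]+w,near[0]-w:near[0]+w]=1; m*=z
    pts=cv2.findNonZero(m)[:,0,:]; ctr=pts.mean(0); P[n]=(c,ctr)
    print(n,len(pts),ctr,rect(c,pts,.055), plane(c,ctr,.055))
    cr=im[near[1]-50:near[1]+50,near[0]-65:near[0]+65]; cv2.imwrite(f"pics/{n}c.png",cv2.resize(cr[:,:,::-1],None,fx=4,fy=4,interpolation=cv2.INTER_CUBIC))
print(tri(list(P.values())),manip.current_clock())
a,b=(cv2.imread(f"pics/{n}c.png") for n in P); cv2.imwrite("pics/cc.png",np.vstack([a,b])[:, :][::1] if 0 else cv2.resize(np.hstack([a,b]),(800,308)))
E
```

```text
scene 169 [410.24852071 174.73372781] (array([624.7, 277.6]), array([41.3, 82.4]), 77.8) [[0.61933442 0.27735782 0.055     ]]
side 88 [320.44318182 142.04545455] (array([623.4, 271.6]), array([43.3, 79.8]), 80.7) [[0.62335147 0.27425835 0.055     ]]
(array([0.62216069, 0.2727978 , 0.05857287]), [0.0017960820083719544, 0.0017960820083720629]) 12.6917
```

View pics/cc.png

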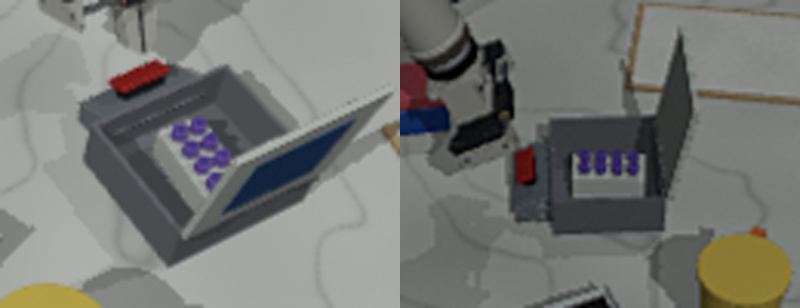

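The side and scene crops show the lid standing open. The rack lies lengthwise along the case at about (0.623, 0.275) with yaw −10°, and the lid partly hides its far end only in the scene view. I'll grasp it now.

```bash
python3 - <<'E'
from h import *
q,n=press_pose(2); p=CASES[2]['pad']
manip.servo_line(p+n*.09,vel=.2); effector.open_jaws()
g=np.array([.623,.275]); o=down(np.radians(-10))
manip.move_pose(np.r_[g,.13],o); f0=manip.current_force(); print(manip.current_clock(),manip.current_tool_pos())
manip.servo_line(np.r_[g,.05],vel=.1); manip.sleep(.1); print(manip.current_force()-f0)
for z in (.038,.026,.014):
    manip.servo_line(np.r_[g,z],vel=.06); df=manip.current_force()-f0; print(z,df)
    if np.linalg.norm(df)>6: print("stop"); break
else:
    effector.close(20); print(manip.current_finger_gap(),manip.current_gripper_force())
    manip.sleep(.2); manip.servo_line(np.r_[g,.05],vel=.06); print(manip.current_finger_gap(),manip.current_gripper_force(),manip.current_force()-f0)
print(manip.current_clock())
cv2.imwrite("pics/side2.png",viewer.get_image("side")[60:240,200:440,::-1].repeat(3,0).repeat(3,1))
E
```

```text
15.4333 [0.62137635 0.27550951 0.12915528]
[1.56754339 0.05090997 0.64597772]
0.038 [ 1.05057617 -0.71952234  0.92977859]
0.026 [-0.09640602  0.57627097  1.1872456 ]
0.014 [ 1.32880999 -0.08758303  0.55834417]
0.05219613099461431 19.98500347137451
0.05145894903005611 19.98449832201004 [ 0.15038754 -0.40715992 -1.81857498]
19.1917
```

View pics/side2.png

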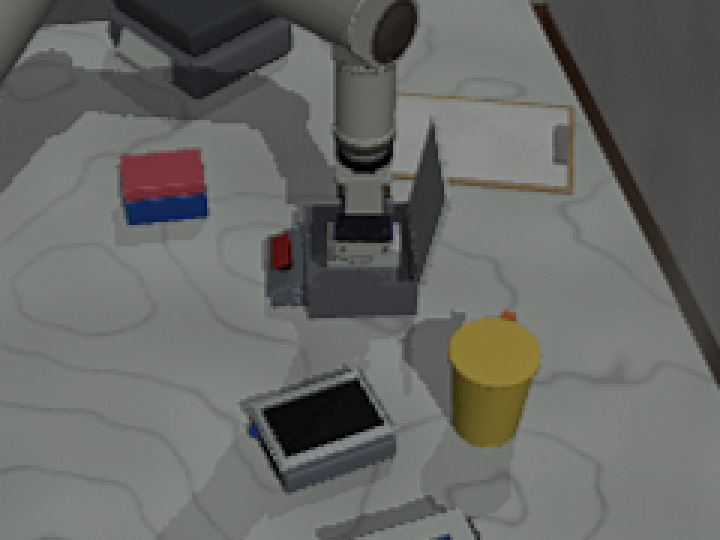

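The side view shows the rack held between the fingers inside the case (about 362,250 in this crop). The lid is standing clear and the gap of 52 mm confirms the grip, so I'll lift and carry it.

```bash
python3 - <<'E'
from h import *
t=manip.current_tool_pos()
manip.servo_line(np.r_[t[:2],.175],vel=.12)
m=np.array([.5215,-.0155]); o=down(np.radians(14.2))
manip.servo_line(np.r_[m,.175],o,vel=.15); manip.servo_line(np.r_[m,.085],vel=.12); manip.sleep(.2)
print(manip.current_tool_pos(),R.from_quat(manip.current_tcp_rot()).as_matrix().round(3).tolist(),manip.current_finger_gap(),manip.current_clock())
a=viewer.get_image("side")[150:250,250:380,::-1];b=viewer.get_image("scene")[140:240,250:380,::-1]
cv2.imwrite("pics/pl.png",cv2.resize(np.hstack([a,b]),None,fx=3,fy=3,interpolation=cv2.INTER_CUBIC))
E
```

```text
[ 0.52217712 -0.01552611  0.08582412] [[-0.969, -0.245, 0.002], [-0.245, 0.969, -0.0], [-0.002, -0.001, -1.0]] 0.05174855719759938 23.7333
```

View pics/pl.png

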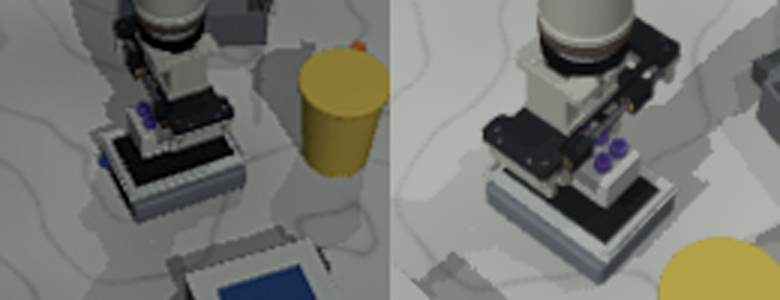

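The side crop (left) and scene crop (right) show the rack hovering level over the mat. Its +x end corners are at about (605,205) and (640,172) in the scene crop, and its −x near corner is at about (143,158) in the side crop.

```bash
python3 - <<'E'
from h import *
cs,cd=viewer.get_calibration("scene"),viewer.get_calibration("side")
Z=R.from_euler('z',-14.2,degrees=True); t=manip.current_tool_pos()
for c,uv in((cs,(250+215/3,140+205/3)),(cs,(250+250/3,140+172/3)),(cd,(250+143/3,150+158/3))):
    print(np.round(Z.apply(plane(c,uv,.077)[0]-t)*1e3,1))
E
```

```text
[ 48.4 -21.5  -8.6]
[49.7 29.  -8.6]
[-47.7 -27.1  -8.6]
```

The rack is centred in the grip to about 2 mm, so I'll set it down under force watch.

```bash
python3 - <<'E'
from h import *
m=np.array([.5215,-.0155]); f0=manip.current_force(); z=.065
manip.servo_line(np.r_[m,z],vel=.05)
while z>.054:
    z-=.001; manip.servo_line(np.r_[m,z],vel=.02); f=(manip.current_force()-f0)[2]
    if f>2.5: break
print(z,f,manip.current_tool_pos()); effector.open_jaws(); manip.sleep(.2)
manip.servo_line(np.r_[m,.12],vel=.1); manip.servo_line(np.r_[m[0]-.05,m[1],.25],vel=.25)
t=manip.current_tool_pos(); manip.move_pose([.38,.25,.3],manip.current_tcp_rot()); print(manip.current_clock())
P=[]
for n,near in(("side",(307,195)),("scene",(314,190))):
    im=viewer.get_image(n);c=viewer.get_calibration(n);k=mask(im,'purple');zz=np.zeros_like(k);zz[near[1]-30:near[1]+30,near[0]-35:near[0]+35]=1
    pts=cv2.findNonZero(k*zz)[:,0,:];P.append((c,pts.mean(0)));print(rect(c,pts,.098))
    cv2.imwrite(f"pics/{n}9.png",im[:,:,::-1])
print(tri(P))
a=cv2.imread("pics/side9.png")[100:250,250:400];b=cv2.imread("pics/scene9.png")[120:270,270:470]
cv2.imwrite("pics/fin.png",cv2.resize(np.hstack([a,b]),None,fx=2.2,fy=2.2))
E
```

```text
0.057999999999999996 12.159525494909703 [ 0.52173004 -0.01553917  0.05904338]
29.725
(array([520.6, -43.8]), array([103.3,  83.2]), 89.3)
(array([523.5, -16.3]), array([81. , 40.8]), 14.7)
(array([ 0.52260184, -0.01469399,  0.09258444]), [0.0014015520946869015, 0.0014015520946869464])
```

View pics/fin.png

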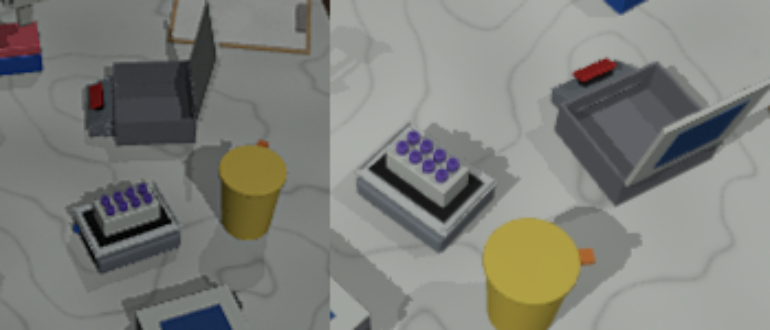

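The rack stands upright in the middle of the mat, at about (430,165) in the scene crop. It is lengthwise along the mat (14.7° against 14.2°) and measures (0.522, −0.015). The lid is standing open and the arm is clear.

```bash
python3 -c "
from bench import manip
print(manip.hand_in())"
```

```text
the job is handed in; nothing more can be done
None
```

I opened the case holding the rack, set the rack upright and lengthwise on the middle of the shaker mat with the lid left open, and handed the job in; no verdict came back.

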